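Get the little anvil out from behind the supplies

ROBOT

A 6-joint arm with a two-finger parallel gripper is mounted at the origin on the work surface. World frame = base frame: x ahead of the robot, y to its left, z up, the work surface at z = 0. Lengths are in mm, angles in degrees, forces in N, time in s.
With the tool pointing down it reaches from about 275 to 725 mm from the base axis. Payload 5.6 kg.
Tool frame: the origin (TCP) lies on the mounting face of the last link; the fingertips stand 173 mm ahead of it and the grasp point (between the pads) lies 155 mm ahead of it; z points along the fingers, y is the direction in which the jaws open and shut (so a half turn about z gives the same grasp; the last joint's range is limited). The gripper opens to 85 mm and grips with 20 to 120 N. Pads are 22 mm wide; open, the fingers measure 114 mm over their backs; the gripper's body (76 mm by 85 mm) begins 54 mm behind the grasp point. The pads swing forward as they close: fully open they stand 13 mm farther back than shut.
Start: joints at [86.952, 14.616, 6.199, 0, -81.583, -16.306], TCP at [182.249, 518.921, 404.683] pointing down, gripper open.
Joint ranges: [-168.99, 168.99], [-69.2, 112.95], [-62.41, 85.93], [-164.36, 98.24], [-168.68, -3.75], [-174.98, 174.98]. Speed limits (degrees/s): [147.25, 147.25, 180, 180, 180, 180].

INTERFACE

Orientations are given as a 3x3 rotation matrix whose columns are the frame's x, y, z axes.
In Python, from rig import env, viewer gives the robot as it stands. The module is installed in compiled form; this text tells all that it offers. Calls block until the motion is done:
- env.move_ptp(position, orientation): joint-space move of the TCP to a pose.
- env.move_straight(position, orientation=None, rate=150, threshold=None): straight line of the TCP; orientation=None keeps the orientation; rate is the mean speed in mm/s. With threshold (N) it stops when the force on the tool has changed by that much, and returns True; else False.
- env.move_joints(angles): joint-space move.
- env.release() and env.grasp(grip_force=None): open the fingers fully, or close them until they stop; grip_force is the grip in N (None keeps the last).
- env.pause(seconds).
- env.solve_ik(position, orientation): joint angles nearest the present ones, or None.
- env.observe(): the state.
- viewer.grab_frame(name): name is "side" or "top"; returns a dict with "color" (384x512x3 uint8, red, green, blue), "K" (3x3 intrinsics, pixels), "extrinsics" (4x4, takes a point from world to camera coordinates). Camera axes: x right, y down, z forward; pixel columns grow to the right and rows downward; lengths in mm; the calibration is good to about 2 mm. A picture is of the moment at which its call begins. There is no depth.
A pose or a line that the arm cannot do raises env.Unreachable and nothing moves.
- env.hand_in(): hands the job in, once; it reports no verdict.
Trained networks look in the newest picture that a camera, given by its name, has taken for a name from the list of things; names that differ only in an ending like _2 or _b are one class to them, and where a whole thing is asked for, a point or a joint stands for the part that bears it (a point fixed in the world has none). Each returns a list of dicts, best first, with "score" (0 to 1); they miss things now and then, are a little off and sometimes report something else, mostly with a low value. They report only what shows in the picture. A call takes as long as a camera call.
- viewer.search_frame(camera, target): "rect" ([left, top, right, bottom] in pixels, round what is visible of it).
- viewer.silhouettes(camera, target): "region" (384x512 bool, what is visible of it) and "rect" ([left, top, right, bottom] in pixels, round what is visible of it).
- viewer.landmark_of(camera, target): "point" ([column, row] in pixels: a listed point, or the origin of a listed thing).
The state is a dict: "time_s": time; "joint_positions": joint angles; "dq": joint speeds; "joint_torque": joint torques, N m; "eef_pos": TCP position; "orientation": TCP orientation; "wrist_force": force on the tool from outside, world axes, zero at the start; "torque": the same for the moment, N m; "grip_width": finger opening in mm.
Only numpy, scipy, OpenCV 4.12 (cv2) and the standard library are available. Lean on these libraries where they do the work, as an engineer would, in place of code of your own. Each camera call takes 0.05 s, during which the arm holds its last target.

TASK

Clear the amber jar, the square tin and the ring mandrel off the rack and stand all three on the cork mat, then lift out the small anvil from behind them and set it in the middle of the hardwood block, lying lengthwise along it. Only then put the jar, the tin and the mandrel back on the rack, each on the very pad where it stood at the start. Keep everything upright and leave the dish, the hammer and the paper-wrapped bar where they are.

Things in the scene. Friction and masses are not known exactly. Their poses are not given: they have to be found in the camera images.
- jar: Round amber glass jar with a black lid of the same diameter: a plain cylinder 46 mm in diameter and 100 mm high (lid is the top 28 mm). About 0.16 kg. Origin: centre of its underside, z up. It starts on one of the three pads of the rack.
- tin: Square metal tin with an overlapping steel lid: body 42 x 42 mm, lid (its top 28 mm) 44 x 44 mm, 108 mm high in all. About 0.18 kg. Origin: centre of its underside, z up, x and y square to its sides; at the start its sides are within about 6 degrees of square to the rack. It starts on one of the three pads.
- mandrel: Steel ring mandrel standing on a round wooden foot: foot 48 mm in diameter and 16 mm high, above it a slightly tapered round steel bar, 26 mm in diameter at the foot and 22 mm at the top, 110 mm high in all. About 0.28 kg. Origin: centre of the foot's underside, z up. It starts on one of the three pads.
- anvil: Steel bench anvil, 46 mm high, 0.62 kg: foot 66 x 40 x 12 mm, waist 36 x 24 mm (12 to 26 mm up), head 62 x 30 mm (26 to 46 mm up), round horn to +x, tip 62 mm from the origin. Origin: centre of foot's underside; x along its length to the horn, z up. Starts on the rack about 60 mm behind the pads' centres, lying along the row, some 15 mm behind the three things: too tight for a finger.
- rack: Fixed wooden rack: board 150 (x) x 262 (y) mm, top 12 mm above the bench; 6 mm thick edging at the back (+x) and sides stands 6 mm above the board. Three flat grey round pads, 58 mm across, at x = -30, y = -78, 0, +78 mm, level with the board. Origin: board centre at bench level; x to the back, y left, z up. Yaw varies up to 12 degrees.
- mat: Fixed cork mat, 230 (x) x 110 (y) x 4 mm, lying on the bench on one side of the rack, the left or the right: the side area for the things cleared away. Origin: centre of its underside; x along its length, z up. Its yaw varies up to about 15 degrees.
- block: Fixed dark hardwood block, 150 (x) x 90 (y) x 25 mm high, on the other side of the rack from the mat. Origin: centre of its underside; x along its length, z up. Its yaw varies up to about 15 degrees.
- dish: Bystander: small white porcelain dish, loose, 70 mm in diameter, 26 mm high, in front of the rack. Origin: centre of its underside.
- hammer: Bystander: small loose hammer, 220 mm long, head 78 mm wide, 26 mm high, lying crosswise behind the rack. Origin: underside, middle of its length; x along the handle towards the head.
- bar: Bystander: loose bar of polishing compound in plain paper, 45 (x) x 100 (y) x 30 mm. It lies beyond the far left end of the rack. Origin: centre of its underside.

How it is judged (in metres and radians):
On the way, in this order (a step that is already met when the one before it is completed fails the run):
1. the jar, the tin and the mandrel all stand released on the mat while the anvil is still in its place on the rack (x of jar in the frame of mat between -0.107 and 0.107 m and y of jar in the frame of mat between -0.047 and 0.047 m and z of jar in the frame of mat between 0 and 0.01 m and x of tin in the frame of mat between -0.107 and 0.107 m and y of tin in the frame of mat between -0.047 and 0.047 m and z of tin in the frame of mat between 0 and 0.01 m and x of mandrel in the frame of mat between -0.107 and 0.107 m and y of mandrel in the frame of mat between -0.047 and 0.047 m and z of mandrel in the frame of mat between 0 and 0.01 m and linear speed of each of jar, tin, mandrel below 0.03 m/s and angular speed of each of jar, tin, mandrel below 0.3 rad/s and contact force between each of jar, tin, mandrel and the fingers below 0.2 N and angle between each of jar, tin, mandrel's own z axis and vertical below 0.12 rad and distance of anvil from where it was at the start of the episode below 0.03 m), for 0.2 s.
2. the anvil rests released in the middle of the hardwood block, lengthwise, while the other three still stand on the mat (x of anvil in the frame of block between -0.015 and 0.015 m and y of anvil in the frame of block between -0.012 and 0.012 m and z of anvil in the frame of block between 0.021 and 0.031 m and angle between the x axis of anvil and the x axis of block, either way round below 0.26 rad and linear speed of anvil below 0.03 m/s and angular speed of anvil below 0.3 rad/s and contact force between anvil and the fingers below 0.2 N and angle between anvil's own z axis and vertical below 0.12 rad and x of jar in the frame of mat between -0.107 and 0.107 m and y of jar in the frame of mat between -0.047 and 0.047 m and z of jar in the frame of mat between 0 and 0.01 m and x of tin in the frame of mat between -0.107 and 0.107 m and y of tin in the frame of mat between -0.047 and 0.047 m and z of tin in the frame of mat between 0 and 0.01 m and x of mandrel in the frame of mat between -0.107 and 0.107 m and y of mandrel in the frame of mat between -0.047 and 0.047 m and z of mandrel in the frame of mat between 0 and 0.01 m), for 0.2 s.
At the end, for the whole second after the job is handed in: The anvil stands released on the hardwood block, its origin within 15 mm along and 12 mm across of the block's centre and its length within 15 degrees of the block's; the jar, the tin and the mandrel each stand upright, released and at rest within 15 mm of where they stood at the start (x of anvil in the frame of block between -0.015 and 0.015 m and y of anvil in the frame of block between -0.012 and 0.012 m and z of anvil in the frame of block between 0.021 and 0.031 m and angle between the x axis of anvil and the x axis of block, either way round below 0.26 rad and linear speed of each of jar, tin, mandrel, anvil below 0.03 m/s and angular speed of each of jar, tin, mandrel, anvil below 0.3 rad/s and contact force between each of jar, tin, mandrel, anvil and the fingers below 0.2 N and angle between each of jar, tin, mandrel, anvil's own z axis and vertical below 0.12 rad and distance of each of jar, tin, mandrel from where it was at the start of the episode below 0.015 m); the robot touches nothing.
It fails at once if a jar, tin, mandrel or anvil is tipped over (more than 35 degrees) (angle between any of jar, tin, mandrel, anvil's own z axis and vertical above 0.6 rad).
It fails at once if the dish, the hammer or the bar is moved by more than 20 mm (distance of any of dish, hammer, bar from where it was at the start of the episode above 0.02 m).
It also fails if it takes over 152 s, if anything falls off the work surface, if the arm or the gripper's body presses on something with over 40 N, if the wrist force passes 120 N, or if a joint passes its speed limit or range.

## Working session

There is one attempt and no reset: what is moved stays moved. The work goes in short steps, each a Python script; the robot and the scene stay as the last script left them, time stands still between calls to the robot, and variables do not carry over. Pictures are saved under pics/ and viewed, and the job is handed in when it is done.

```bash
mkdir -p pics; ls; python3 - <<'E'
from rig import env, viewer
import cv2
for n in("top","side"):
    f=viewer.grab_frame(n)
    cv2.imwrite(f"pics/{n}0.png",cv2.resize(f["color"][:,:,::-1],None,fx=1.5,fy=1.5))
    print(n,f["K"].round(1).tolist(),f["extrinsics"].round(3).tolist())
    for t in "jar tin mandrel anvil rack mat block dish hammer bar".split():
        for d in (viewer.search_frame(n,t)[:2]): print(t,"rect",[round(float(x),1) for x in d["rect"]],round(d["score"],2))
        for d in (viewer.landmark_of(n,t)[:2]): print(t,"pt",[round(float(x),1) for x in d["point"]],round(d["score"],2))
s=env.observe();print(s["time_s"],s["eef_pos"],s["orientation"],s["grip_width"])
E
```

```text
pics
top [[359.0, 0.0, 263.3], [0.0, 359.0, 191.6], [0.0, 0.0, 1.0]] [[0.015, -1.0, -0.007, 9.609], [-0.993, -0.014, -0.114, 594.466], [0.113, 0.008, -0.994, 1015.035], [0.0, 0.0, 0.0, 1.0]]
jar rect [223.4, 191.6, 248.2, 209.7] 0.49
jar rect [256.0, 193.9, 274.0, 212.7] 0.46
jar pt [236.2, 201.8] 0.61
tin rect [256.8, 193.7, 273.6, 212.0] 0.74
tin pt [262.3, 206.2] 0.79
mandrel rect [284.0, 198.3, 302.4, 215.2] 0.73
mandrel pt [290.3, 204.5] 0.72
anvil rect [245.7, 177.3, 277.3, 192.6] 0.77
anvil pt [264.7, 186.4] 0.74
rack rect [213.8, 167.3, 313.4, 224.7] 0.6
rack rect [231.1, 118.3, 306.3, 148.6] 0.34
rack pt [261.5, 199.0] 0.87
mat rect [358.8, 188.5, 402.1, 273.3] 0.82
mat pt [376.8, 228.5] 0.62
mat pt [265.7, 186.2] 0.32
block rect [154.8, 199.3, 190.3, 253.0] 0.81
block rect [357.0, 188.3, 403.6, 269.5] 0.4
block pt [173.8, 223.4] 0.74
dish rect [234.6, 255.3, 260.6, 282.1] 0.91
dish pt [244.9, 265.8] 0.68
hammer rect [232.9, 119.5, 302.5, 148.4] 0.84
hammer pt [266.4, 140.8] 0.9
hammer pt [261.2, 200.5] 0.3
bar rect [162.4, 145.7, 191.4, 160.8] 0.7
bar pt [181.1, 153.5] 0.71
[... 537 characters left out ...]
pt [251.0, 188.5] 0.61
rack rect [186.0, 152.5, 296.1, 240.5] 0.73
rack pt [240.9, 194.1] 0.82
mat rect [265.5, 252.9, 367.3, 344.1] 0.6
mat pt [319.2, 296.6] 0.79
block rect [118.3, 139.6, 180.9, 188.4] 0.79
block pt [151.5, 162.6] 0.86
block pt [249.8, 190.9] 0.53
dish rect [154.2, 213.9, 182.0, 237.2] 0.69
dish pt [168.6, 228.1] 0.73
hammer rect [254.6, 132.8, 319.6, 181.3] 0.59
hammer pt [288.3, 163.1] 0.72
bar rect [193.1, 112.1, 231.1, 140.3] 0.77
bar pt [210.5, 127.1] 0.83
2.1 [182.24815404 518.91642636 404.67563728] [[ 9.43501340e-01 -3.31368708e-01 -8.43104309e-06]
 [-3.31368708e-01 -9.43501340e-01 -1.57628680e-05]
 [-2.73137926e-06  1.76660709e-05 -1.00000000e+00]] 85.3429941086369
```

View pics/top0.png

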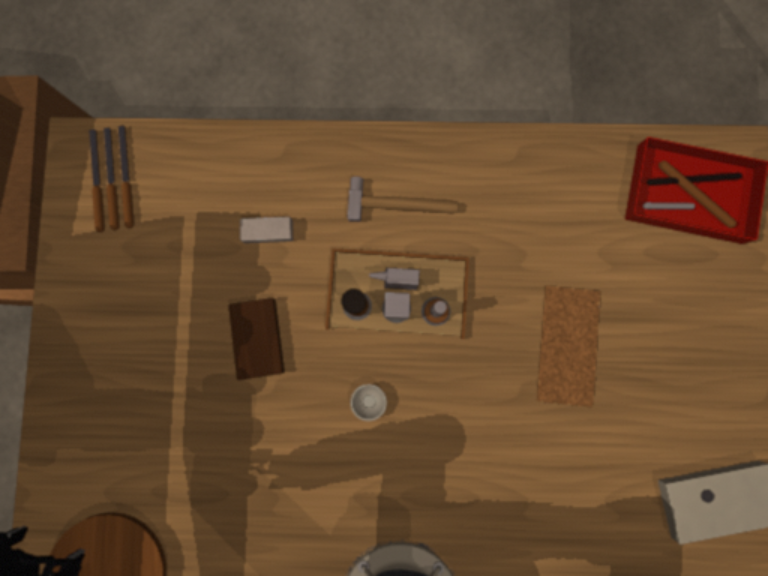

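View pics/side0.png

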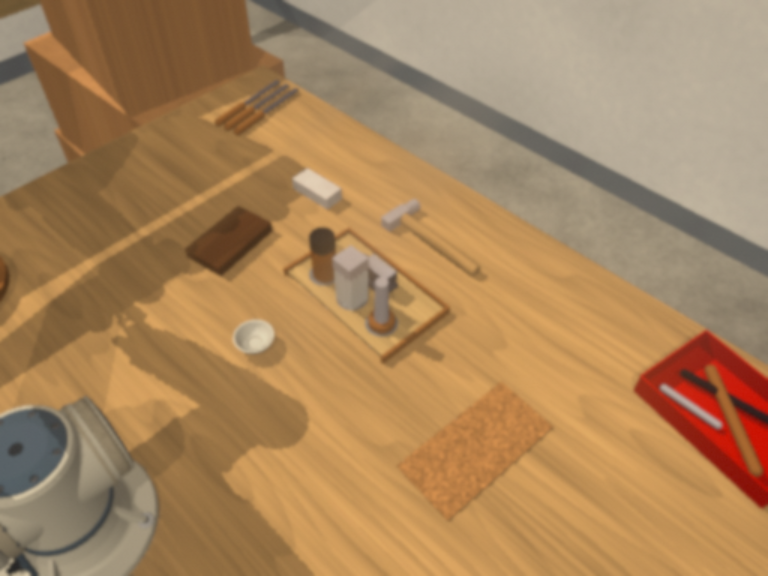

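```bash
cat > h.py <<'E'
from rig import env, viewer
import numpy as np, cv2
from scipy.optimize import minimize
def box(x0,x1,y0,y1,z0,z1): return np.array([[x,y,z] for x in(x0,x1) for y in(y0,y1) for z in(z0,z1)],float)
def cyl(r0,r1,z0,z1):
    a=np.linspace(0,2*np.pi,40,endpoint=False); c=np.c_[np.cos(a),np.sin(a)]
    return np.vstack([np.c_[r0*c,np.full(40,z0)],np.c_[r1*c,np.full(40,z1)]])
M={"jar":[cyl(23,23,0,100)],"tin":[box(-21,21,-21,21,0,80),box(-22,22,-22,22,80,108)],
"mandrel":[cyl(24,24,0,16),cyl(13,11,16,110)],
"anvil":[box(-33,33,-20,20,0,12),box(-18,18,-12,12,12,26),box(-31,31,-15,15,26,46),np.vstack([box(30,31,-9,9,28,46),[[62,0,40]]])],
"rack":[box(-75,75,-131,131,0,12),box(69,75,-131,131,0,18),box(-75,75,-131,-125,0,18),box(-75,75,125,131,0,18)],
"mat":[box(-115,115,-55,55,0,4)],"block":[box(-75,75,-45,45,0,25)],
"dish":[cyl(22,35,0,26)],"bar":[box(-22.5,22.5,-50,50,0,30)]}
RND={"jar","mandrel","dish"}
U=4
def proj(f,P):
    E=f["extrinsics"];c=P@E[:3,:3].T+E[:3,3];q=c@f["K"].T;return q[:,:2]/q[:,2:]
def pose(P,x,y,yaw,z):
    c,s=np.cos(yaw),np.sin(yaw);return P@np.array([[c,-s,0],[s,c,0],[0,0,1]]).T+[x,y,z]
def render(f,name,p,z):
    im=np.zeros((384*U,512*U),np.uint8)
    for part in M[name]:
        q=proj(f,pose(part,p[0],p[1],p[2],z)); h=cv2.convexHull(q.astype(np.float32))[:,0]
        cv2.fillConvexPoly(im,np.round(((h+.5)*U-.5)*16).astype(np.int32),1,shift=4)
    return im
def fit(name,frames,masks,ign,p0,z,cams=("top","side")):
    up={};ig={}
    for c in cams:
        m=cv2.resize(masks[c].astype(np.float32),None,fx=U,fy=U,interpolation=cv2.INTER_LINEAR)
        up[c]=(m>.5); ig[c]=~cv2.resize(ign[c].astype(np.uint8),None,fx=U,fy=U,interpolation=cv2.INTER_NEAREST).astype(bool)
    def cost(v):
        p=(v[0],v[1],p0[2] if name in RND else v[2]/100)
        t=0
        for c in cams:
            r=render(frames[c],name,p,z).astype(bool)
            t+=((r^up[c])&ig[c]).sum()/max(1,up[c].sum())
        return t/len(cams)
    best=None
    for st in (12,5,2.5):
        x0=np.array([p0[0],p0[1],p0[2]*100]) if best is None else best.x
        best=minimize(cost,x0,method="Nelder-Mead",options=dict(initial_simplex=np.vstack([x0,x0+[st,0,0],x0+[0,st,0],x0+[0,0,st*1.5]]),xatol=.05,fatol=1e-5,maxiter=200))
    return (best.x[0],best.x[1],best.x[2]/100),best.fun
def ray(f,px,z):
    E=f["extrinsics"];R=E[:3,:3];o=-R.T@E[:3,3];d=R.T@np.linalg.inv(f["K"])@[px[0],px[1],1]
    return o+d*(z-o[2])/d[2]
def down(yaw):  # tool y axis along (cos yaw, sin yaw)
    y=np.array([np.cos(yaw),np.sin(yaw),0]);z=np.array([0,0,-1.]);return np.c_[np.cross(y,z),y,z]
E
cat > m.py <<'E'
from h import *
import sys
ZS={"jar":12,"tin":12,"mandrel":12,"anvil":12}
names="jar tin mandrel anvil rack mat block dish bar hammer".split()
F={};S={}
for c in("top","side"):
    F[c]=viewer.grab_frame(c)
    for n in names:
        r=viewer.silhouettes(c,n)
        S[c,n]=r
import pickle;pickle.dump((F,{k:[(d["region"],d["score"],d["rect"]) for d in v] for k,v in S.items()}),open("obs0.pkl","wb"))
for k,v in S.items(): print(k,[(round(d["score"],2),int(d["region"].sum())) for d in v[:3]])
E
python3 m.py
```

```text
('top', 'jar') [(0.82, 270)]
('top', 'tin') [(0.49, 276)]
('top', 'mandrel') [(0.49, 214)]
('top', 'anvil') [(0.56, 356)]
('top', 'rack') [(0.6, 3769)]
('top', 'mat') [(0.93, 2966)]
('top', 'block') [(0.72, 1648)]
('top', 'dish') [(0.73, 431), (0.7, 3695)]
('top', 'bar') [(0.71, 581)]
('top', 'hammer') [(0.91, 767)]
('side', 'jar') [(0.74, 573), (0.61, 781)]
('side', 'tin') [(0.95, 763)]
('side', 'mandrel') [(0.9, 414)]
('side', 'anvil') [(0.89, 321)]
('side', 'rack') [(0.87, 3038)]
('side', 'mat') [(0.64, 4402), (0.29, 883)]
('side', 'block') [(0.63, 1510)]
('side', 'dish') [(0.95, 461), (0.19, 1400)]
('side', 'bar') [(0.63, 546)]
('side', 'hammer') [(0.66, 839), (0.52, 1454)]
```

```bash
cat > fit0.py <<'E'
from h import *
import pickle,json
F,S=pickle.load(open("obs0.pkl","rb"))
m={k:v[0][0].copy() for k,v in S.items()}
P={"jar":(236,200,30,12),"tin":(263,201,40,12),"mandrel":(291,205,20,12),"anvil":(264,186,40,12),"rack":(261.5,199,12,0),"mat":(378,230,4,0),"block":(172,226,25,0),"dish":(245,267,20,0),"bar":(177,152,30,0)}
yaw={"anvil":np.pi/2}
out={}
occ=["jar","tin","mandrel"]
for n,(u,v,zz,z) in P.items():
    if n=="bar": yaw[n]=0
    g=ray(F["top"],(u,v),zz)
    ign={c:np.zeros((384,512),bool) for c in F}
    for c in F:
        if n in("rack","anvil"):
            for o in occ+(["anvil"] if n=="rack" else []):
                ign[c]|=cv2.dilate(m[c,o].astype(np.uint8),np.ones((3,3))).astype(bool)
    res=[]
    for cams in (("top","side"),("top",),("side",)):
        p,e=fit(n,F,{c:m[c,n] for c in F},ign,(g[0],g[1],yaw.get(n,0)),z,cams)
        res.append(p);print(n,cams,np.round([p[0],p[1],np.degrees(p[2])],1),round(e,3))
    out[n]=res[0]
json.dump(out,open("poses.json","w"))
for c in F:
    im=F[c]["color"][:,:,::-1].copy();im=cv2.resize(im,None,fx=U,fy=U,interpolation=cv2.INTER_CUBIC)
    for n,p in out.items():
        r=render(F[c],n,p,P[n][3]);cs,_=cv2.findContours(r,cv2.RETR_EXTERNAL,cv2.CHAIN_APPROX_NONE);cv2.drawContours(im,cs,-1,(0,255,0),1)
    im=im[440:1140,560:1660] if c=="top" else im[420:1400,440:1500]
    s=min(800/im.shape[1],600/im.shape[0]);cv2.imwrite(f"pics/fit_{c}.png",cv2.resize(im,None,fx=s,fy=s,interpolation=cv2.INTER_AREA))
E
python3 fit0.py
```

```text
jar ('top', 'side') [560.7  93.6  12.8] 0.101
jar ('top',) [561.5  93.5   5.4] 0.053
jar ('side',) [558.4  92.7   3.3] 0.099
tin ('top', 'side') [554.1  14.8   0.8] 0.121
tin ('top',) [554.9  14.8  -1.8] 0.118
tin ('side',) [552.   12.9  21. ] 0.107
mandrel ('top', 'side') [550.6 -61.5   5.2] 0.134
mandrel ('top',) [551.4 -62.2   1.3] 0.074
mandrel ('side',) [548.  -62.3   6.5] 0.153
anvil ('top', 'side') [613.8   7.5  87.7] 0.126
anvil ('top',) [614.5   7.4  88. ] 0.094
anvil ('side',) [610.2   6.9  92.1] 0.083
rack ('top', 'side') [587.4   9.   -3.1] 0.1
rack ('top',) [588.6  13.1  -3.3] 0.097
rack ('side',) [586.5   7.5  -3.2] 0.094
mat ('top', 'side') [ 487.5 -326.5   -4.9] 0.033
mat ('top',) [ 488.8 -326.1   -4.9] 0.027
mat ('side',) [ 485.5 -326.6   -5.5] 0.027
block ('top', 'side') [491.6 290.3   9.9] 0.045
block ('top',) [492.8 291.    9.4] 0.048
block ('side',) [490.7 289.6   9.8] 0.032
dish ('top', 'side') [372.   66.7   9.5] 0.129
dish ('top',) [374.   67.5   2. ] 0.114
dish ('side',) [370.   65.3   7. ] 0.116
bar ('top', 'side') [709.4 278.3   1.3] 0.07
bar ('top',) [709.6 278.4   0.8] 0.046
bar ('side',) [707.1 276.6   1.9] 0.042
```

View pics/fit_top.png

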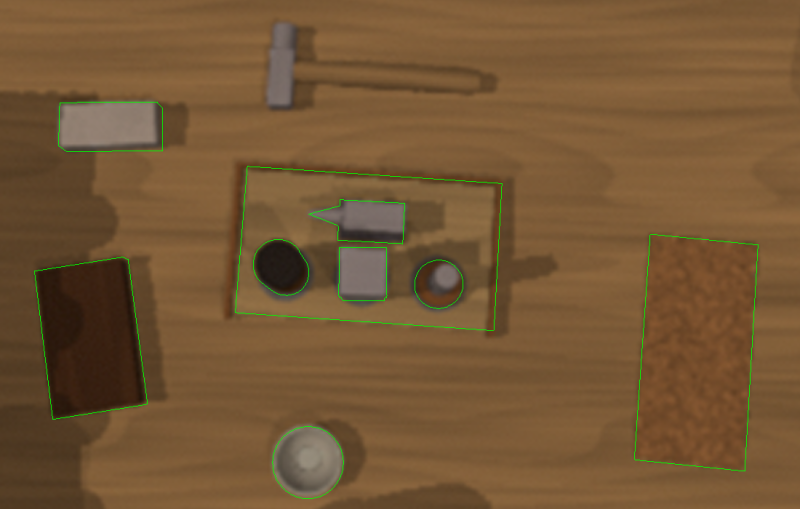

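View pics/fit_side.png

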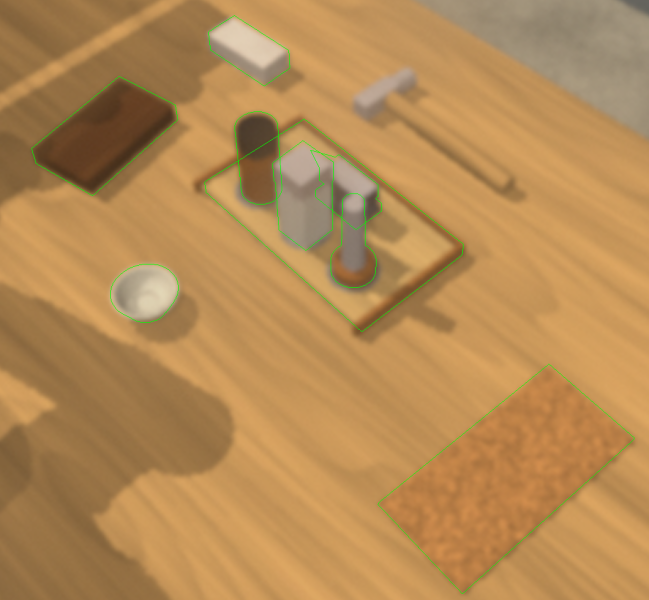

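```bash
cat > act.py <<'E'
from h import *
import json
P={k:v for k,v in json.load(open("poses.json")).items()}
TH=330+0.
def ori(yaw,pos):
    q=np.array(env.observe()["joint_positions"]);best=None
    for k in(0,np.pi):
        j=env.solve_ik(pos,down(yaw+k))
        if j is None: continue
        c=np.abs(np.array(j)-q).max()
        if best is None or c<best[0]: best=(c,down(yaw+k))
    if best is None: raise RuntimeError(f"no ik {pos}")
    return best[1]
def ok(tag):
    s=env.observe();print(tag,"t",round(s["time_s"],1),"w",round(s["grip_width"],1),"F",np.round(s["wrist_force"],1),"pos",np.round(s["eef_pos"],1))
    return s
def pick(x,y,yaw,gz,force,hi,rate=200):
    R=ori(yaw,[x,y,hi]);env.move_ptp([x,y,hi],R)
    hit=env.move_straight([x,y,gz+155],rate=rate,threshold=15)
    if hit: ok("HIT");raise SystemExit
    env.grasp(force);s=ok("grasped")
    env.move_straight([x,y,hi],rate=rate);ok("lifted")
def place(x,y,yaw,gz,hi,rate=200):
    R=ori(yaw,[x,y,hi]);env.move_ptp([x,y,hi],R)
    env.move_straight([x,y,gz+155+25],rate=rate)
    hit=env.move_straight([x,y,gz+155+1],rate=40,threshold=8)
    ok(f"down hit={hit}");env.release();env.pause(.2)
    env.move_straight([x,y,hi],rate=rate);ok("away")
GZ={"mandrel":80,"tin":100,"jar":88}; FO={"mandrel":60,"tin":45,"jar":45}
JY={"mandrel":np.radians(-3.3),"tin":np.radians(-1.5),"jar":np.radians(-3.3)}
mx,my,mw=P["mat"]
def matpos(u,v=0): return mx+u*np.cos(mw)-v*np.sin(mw),my+u*np.sin(mw)+v*np.cos(mw)
MP={"mandrel":matpos(-72),"tin":matpos(0),"jar":matpos(72)}
def to_mat(n):
    hi=GZ[n]+155+130
    pick(P[n][0],P[n][1],JY[n],GZ[n],FO[n],hi)
    place(*MP[n],mw+np.pi/2,GZ[n]-8,hi)
def back(n):
    hi=GZ[n]+155+130
    pick(*MP[n],mw+np.pi/2,GZ[n]-8,FO[n],hi)
    place(P[n][0],P[n][1],JY[n],GZ[n],hi)
def snap(tag):
    for n in("top","side"):
        f=viewer.grab_frame(n);cv2.imwrite(f"pics/{n}_{tag}.png",cv2.resize(f["color"][90:330,100:430,::-1],None,fx=2.3,fy=2.3,interpolation=cv2.INTER_CUBIC))
E
python3 -c "
from act import *
to_mat('mandrel');snap('m1')"
```

```text
grasped t 7.0 w 22.1 F [ 0.7 -0.4  2.9] pos [551.  -61.5 235.6]
lifted t 7.8 w 22.3 F [ 0.4 -0.  -2.8] pos [550.1 -61.3 363. ]
down hit=True t 10.3 w 22.3 F [-0.5  0.9  5.4] pos [ 415.4 -320.2  227.6]
away t 12.0 w 85.4 F [-0.  -0.7 -0.5] pos [ 415.5 -320.   363.7]
```

View pics/side_m1.png

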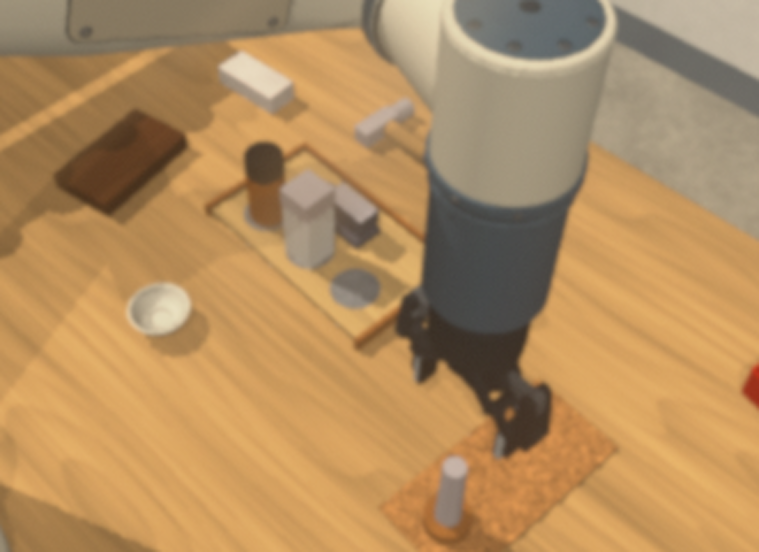

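View pics/top_m1.png

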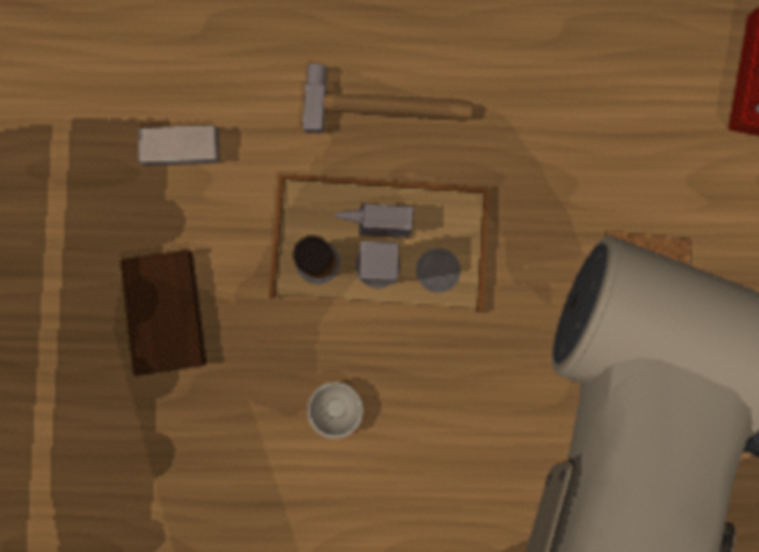

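The mandrel stands upright on the near end of the mat (side crop at about 450,495), and its pad on the rack is bare (top crop at 438,270). The tin goes next, then the jar.

```bash
python3 -c "
from act import *
to_mat('tin');to_mat('jar')
env.move_ptp([450,100,400],ori(0,[450,100,400]))
snap('m2');print(ray(viewer.grab_frame('top'),(290.4,207.4),12))"
```

```text
grasped t 14.7 w 43.4 F [-2.4  0.7  5.5] pos [554.4  14.8 256. ]
lifted t 15.5 w 43.5 F [ 0.1  0.4 -1. ] pos [553.7  14.9 383.2]
down hit=True t 18.1 w 43.3 F [0.5 1.5 3.6] pos [ 487.2 -326.3  248. ]
away t 19.6 w 85.4 F [-0.2  0.7  0.2] pos [ 487.3 -326.2  383.5]
grasped t 22.5 w 45.0 F [-0.1  1.   5.4] pos [561.1  93.7 244.1]
lifted t 23.3 w 45.2 F [ 0.3  0.  -1.9] pos [560.2  93.7 371.1]
down hit=True t 26.1 w 45.0 F [-1.2 -0.1  4.8] pos [ 558.9 -332.5  236.2]
away t 27.7 w 85.3 F [-0.2  0.2 -0.9] pos [ 559.  -332.4  371.4]
[550.78820797 -62.40386209  12.        ]
```

View pics/side_m2.png

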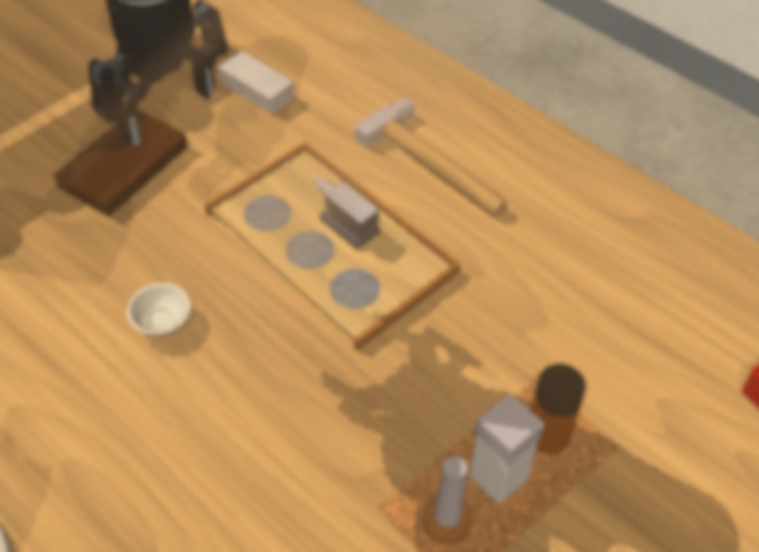

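View pics/top_m2.png

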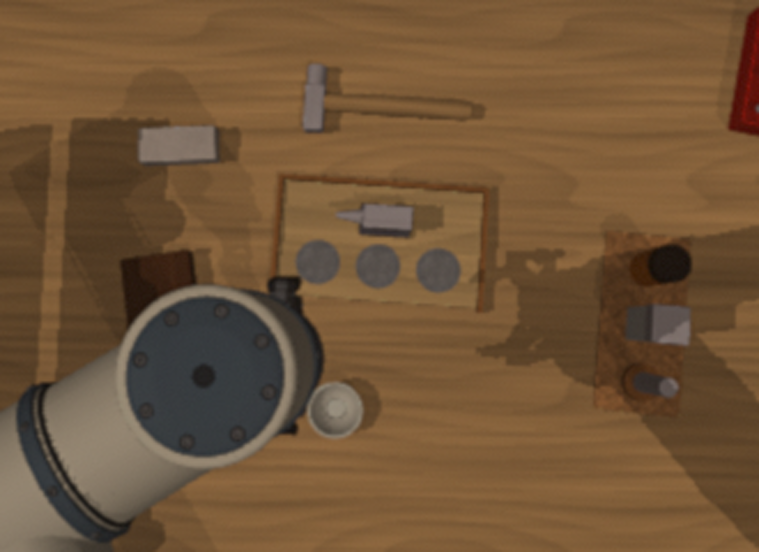

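The jar, tin and mandrel all stand on the mat, the anvil has not moved, and the three pads are bare (top crop at 319,261, 378,266 and 438,270). I'll refit the anvil now that both cameras see it clearly, check it against the pads, then move it.

```bash
cat > fit1.py <<'E'
from h import *
import json
P=json.load(open("poses.json"))
F={};m={}
for c in("top","side"):
    F[c]=viewer.grab_frame(c);r=viewer.silhouettes(c,"anvil");m[c]=r[0]["region"];print(c,r[0]["score"],r[0]["rect"])
ign={c:np.zeros((384,512),bool) for c in F}
for cams in(("top","side"),("top",),("side",)):
    p,e=fit("anvil",F,m,ign,P["anvil"],12,cams);print(cams,np.round([p[0],p[1],np.degrees(p[2])],1),round(e,3))
    if len(cams)==2:P["anvil"]=p
json.dump(P,open("poses.json","w"))
# pads
for u,v in((319,261),(378,266),(438,270)):print("pad",ray(F["top"],(100+u/2.3,90+v/2.3),12).round(1))
for c in F:
    im=cv2.resize(F[c]["color"][:,:,::-1],None,fx=U,fy=U,interpolation=cv2.INTER_CUBIC)
    cs,_=cv2.findContours(render(F[c],"anvil",P["anvil"],12),cv2.RETR_EXTERNAL,cv2.CHAIN_APPROX_NONE);cv2.drawContours(im,cs,-1,(0,255,0),1)
    x,y=[int(q*U) for q in (m[c].nonzero()[1].mean(),m[c].nonzero()[0].mean())]
    cv2.imwrite(f"pics/anv_{c}.png",cv2.resize(im[y-120:y+120,x-160:x+160],None,fx=2,fy=2))
E
python3 fit1.py
```

```text
top 0.66 [372.0, 196.7, 400.6, 215.9]
side 0.65 [238.9, 166.4, 263.1, 197.9]
('top', 'side') [612.    7.1  87.5] 1.055
('top',) [592.2  12.6 109.3] 1.929
('side',) [612.1   7.5  86. ] 0.164
pad [560.2  91.3  12. ]
pad [554.8  15.   12. ]
pad [550.8 -62.5  12. ]
```

View pics/anv_side.png

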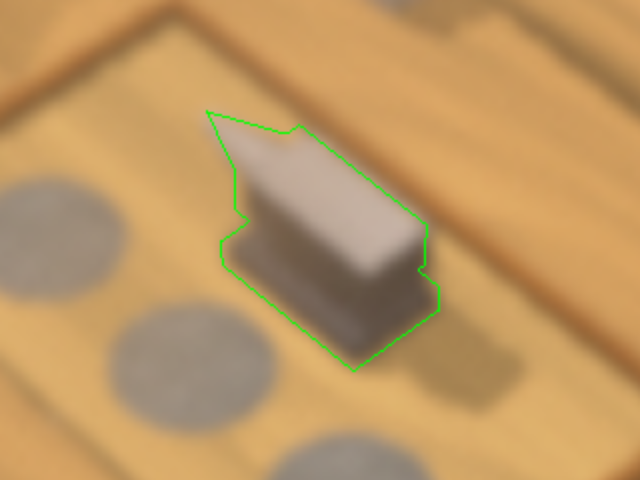

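View pics/anv_top.png

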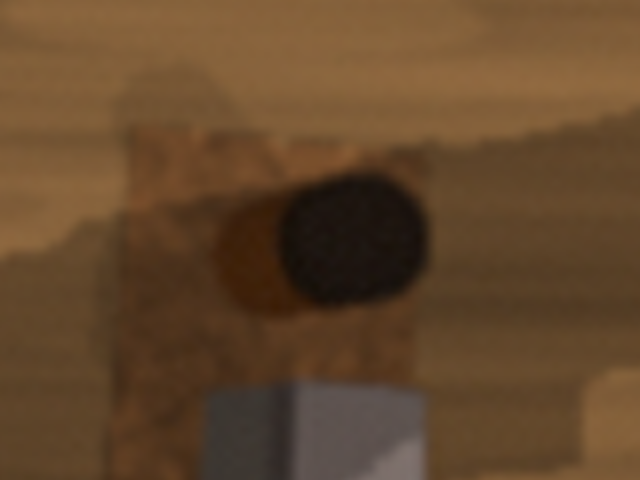

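In the top picture the network mistook the jar for the anvil, so I'm rejecting that fit. The side fit matches the picture (outline corners at 208,112 and 353,370) and agrees with the first top fit, giving (613, 7.4) at 87.3°. The pads lie within about 2.5 mm of the poses I grasped at.

```bash
python3 -c "
from act import *
P['anvil']=(613,7.4,np.radians(87.3));json.dump(P,open('poses.json','w'))
x,y,w=P['anvil'];bx,by,bw=P['block'];hi=50+155+100
pick(x,y,w+np.pi/2,50,90,hi,150)
place(bx,by,bw+np.pi/2,50+13,hi,150)
env.move_ptp([400,-150,400],ori(0,[400,-150,400]))
snap('m3')"
```

```text
grasped t 31.9 w 28.6 F [ 0.4 -1.   5.6] pos [613.5   7.4 205.8]
lifted t 32.7 w 28.5 F [-0.7 -0.5 -5.5] pos [612.3   7.4 303. ]
down hit=True t 35.0 w 28.5 F [0.1 1.3 5.3] pos [491.3 290.2 218.8]
away t 36.6 w 85.6 F [-0.2 -1.  -1.1] pos [491.2 290.1 304. ]
```

View pics/side_m3.png

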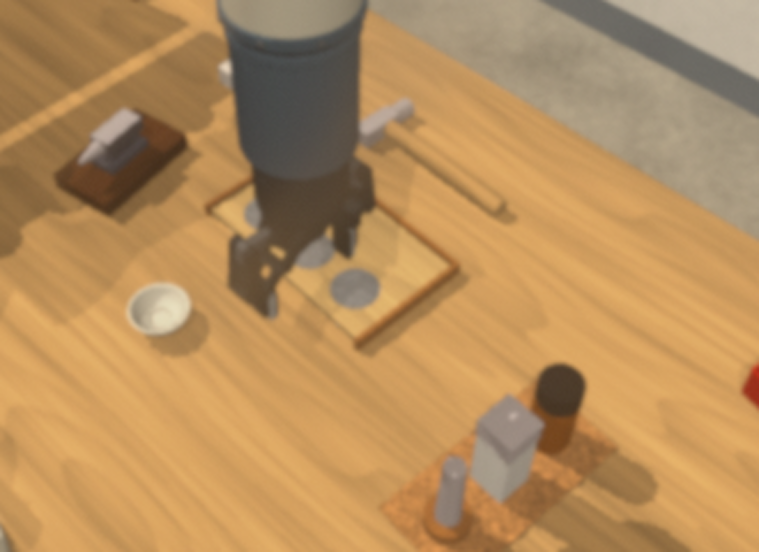

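View pics/top_m3.png

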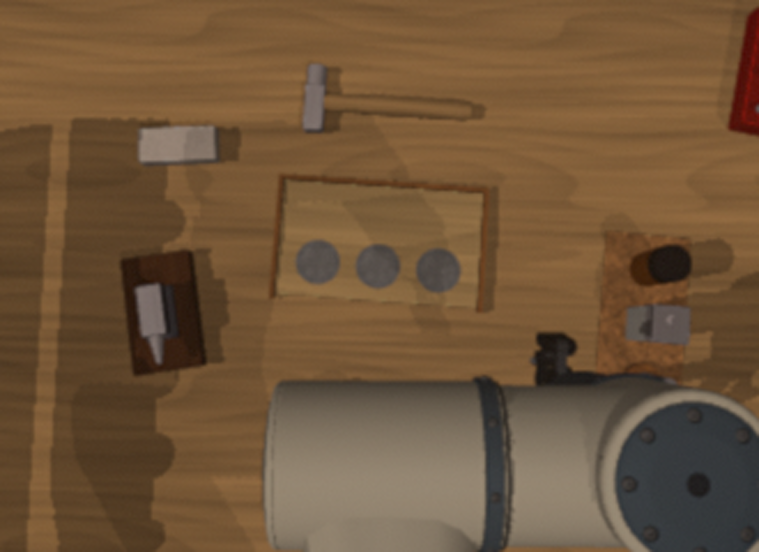

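The anvil sits on the block with its horn towards the robot (top crop at 153,315). I'll check the fit before moving on.

```bash
cat > fit2.py <<'E'
from h import *
import json
P=json.load(open("poses.json"));b=P["block"]
F={};m={}
for c in("top","side"):
    F[c]=viewer.grab_frame(c)
    r=[d for d in viewer.silhouettes(c,"anvil")]
    e=proj(F[c],np.array([[b[0],b[1],45]]))[0]
    for d in r: print(c,round(d["score"],2),np.round(d["rect"]),e.round())
    r=[d for d in r if abs((d["rect"][0]+d["rect"][2])/2-e[0])<15]
    if r:m[c]=r[0]["region"]
ign={c:np.zeros((384,512),bool) for c in F}
for cams in [tuple(m)]+[(c,) for c in m]:
    p,e=fit("anvil",F,m,ign,(b[0],b[1],b[2]+np.pi),25,cams)
    d=np.array(p[:2])-b[:2];c_,s_=np.cos(b[2]),np.sin(b[2])
    print(cams,np.round([p[0],p[1],np.degrees(p[2])],1),round(e,3),"in block",np.round([c_*d[0]+s_*d[1],-s_*d[0]+c_*d[1],np.degrees(p[2]-b[2])],1))
E
python3 fit2.py
```

```text
top 0.72 [156. 214. 178. 248.] [168. 225.]
side 0.67 [136. 138. 164. 170.] [151. 151.]
('top', 'side') [491.3 290.8 191.3] 0.128 in block [ -0.2   0.6 181.4]
('top',) [493.1 291.  190.1] 0.083 in block [  1.5   0.4 180.2]
('side',) [490.  290.3 195.9] 0.131 in block [ -1.6   0.3 186. ]
```

The anvil is centred within 2 mm. Next I'll put the three things back, jar first.

```bash
python3 -c "
from act import *
for n in ('jar','tin','mandrel'): back(n)
env.move_ptp([450,-250,400],ori(0,[450,-250,400]))
snap('m4')"
```

```text
grasped t 41.1 w 45.1 F [0.4 0.5 6. ] pos [ 559.6 -332.7  236.2]
lifted t 41.9 w 45.0 F [ 0.5  0.4 -2.6] pos [ 559.  -332.4  370.8]
down hit=True t 44.8 w 45.1 F [-2.4  0.6  4. ] pos [560.4  93.6 244.2]
away t 46.2 w 85.3 F [ 0.2  0.1 -0.8] pos [560.3  93.6 371.6]
grasped t 49.1 w 43.9 F [-0.6  1.   4.1] pos [ 487.8 -326.6  248. ]
lifted t 50.0 w 43.0 F [-0.3  0.5 -1.7] pos [ 487.2 -326.2  383.1]
down hit=True t 52.5 w 43.6 F [0.1 0.1 4.6] pos [553.8  14.8 256. ]
away t 54.0 w 85.4 F [-0.2  0.  -0.7] pos [553.8  14.8 383.6]
grasped t 56.8 w 22.3 F [0.1 1.  3.5] pos [ 416.  -320.4  227.6]
lifted t 57.7 w 22.4 F [ 0.9  0.7 -2.6] pos [ 415.4 -319.9  363.1]
down hit=True t 60.1 w 22.4 F [-0.9  0.5  5.5] pos [550.2 -61.4 235.6]
away t 61.7 w 85.5 F [-0.7 -0.1 -0.9] pos [550.2 -61.4 363.6]
```

View pics/side_m4.png

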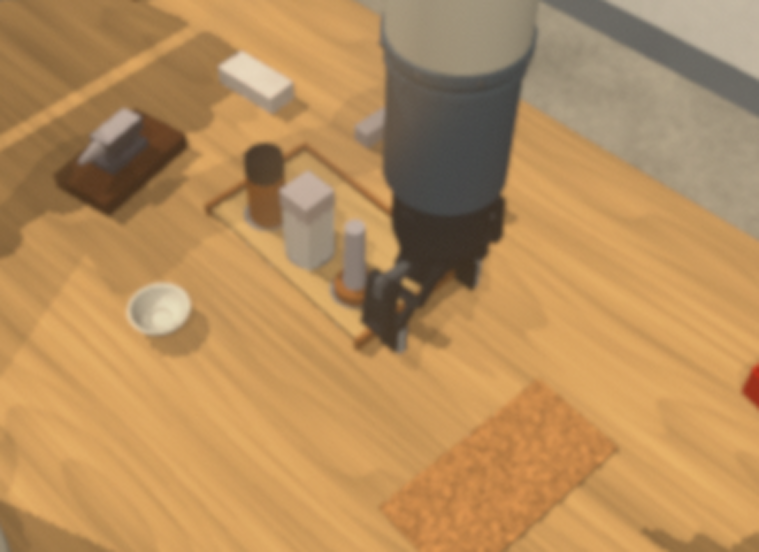

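View pics/top_m4.png

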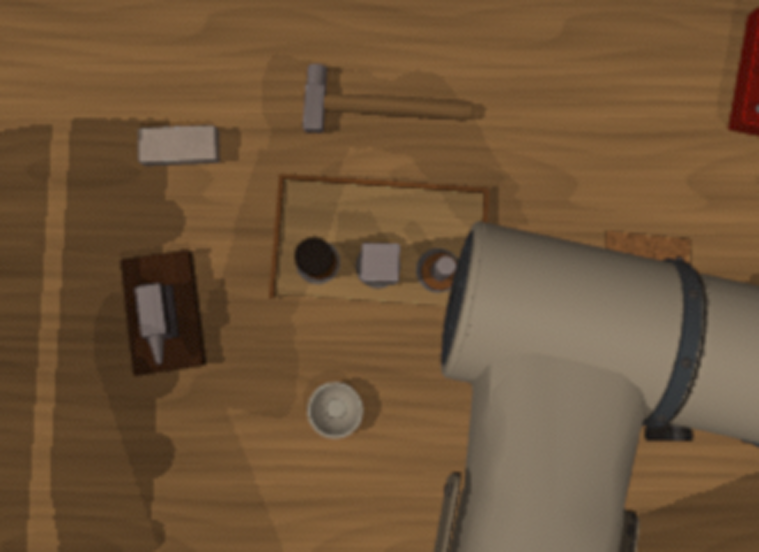

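The three things stand on their pads and the dish, hammer and bar look untouched. I'll refit the three against their start poses before handing in.

```bash
python3 - <<'E'
from act import *
env.move_ptp([420,-320,400],ori(0,[420,-320,400])); env.pause(.3)
F={c:viewer.grab_frame(c) for c in("top","side")}
ign={c:np.zeros((384,512),bool) for c in F}
for n in("jar","tin","mandrel"):
    m={}
    for c in F:
        e=proj(F[c],np.array([[P[n][0],P[n][1],60]]))[0]
        r=[d for d in viewer.silhouettes(c,n) if abs((d["rect"][0]+d["rect"][2])/2-e[0])<10]
        if r:m[c]=r[0]["region"]
    p,e=fit(n,F,m,ign,P[n],12,tuple(m));print(n,tuple(m),"shift",np.round(np.array(p[:2])-P[n][:2],1),round(e,3))
for n in("dish","bar","hammer"):
    for c in F: print(n,c,[np.round(d["rect"],1).tolist() for d in viewer.search_frame(c,n)[:1]])
ok("end")
E
```

```text
jar ('top', 'side') shift [-2.3 -1.9] 0.115
tin ('top', 'side') shift [-2.2 -1.6] 0.095
mandrel ('top', 'side') shift [-1.1 -0.5] 0.101
dish top [[234.5, 256.7, 256.6, 279.9]]
dish side [[205.6, 151.5, 227.5, 189.9]]
bar top [[160.7, 145.2, 193.6, 161.7]]
bar side [[193.0, 110.8, 230.3, 138.9]]
hammer top [[232.2, 119.1, 303.0, 153.1]]
hammer side [[254.5, 133.2, 289.6, 162.1]]
end t 64.1 w 85.6 F [ 0.3  0.4 -0.7] pos [ 420. -320.  400.]
```

```bash
python3 -c "
from rig import env
env.hand_in()"
```

```text
the job is handed in; nothing more can be done
```

I moved the mandrel, tin and jar to the cork mat, then set the anvil on the hardwood block. After that I put the jar, tin and mandrel back on their own pads and handed the job in at about 64 s on the robot's clock. No verdict was reported.

**Last checks:**
- **Anvil:** centred on the block within about 2 mm. Its length is 1.4° off the block's with both cameras together (0.2° from the top camera alone, 6° from the side camera alone).
- **Jar, tin and mandrel:** upright, released and within about 3 mm of where they started.
- **Dish, hammer and bar:** not moved, as far as the pictures and detections show.

**Checks that failed or disagreed:**
- The network once took the jar on the mat for the anvil in the top picture. I rejected that fit and used the side fit with the earlier top fit.
- In the last check it reported something else on the rack, by its position the jar, as the dish in the side picture. The top detection and the pictures show the dish in place.
- In the last side picture only part of the hammer was detected, because the arm hid the rest. The top detection agrees with the start within a few pixels.
- Before anything was moved, the rack fits from the two cameras differed by about 5 mm. I didn't use the rack pose; I worked from the fits of each thing, which agreed with the bare pads within 2.5 mm.

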